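# Seat the specimen press screw and hold it a quarter turn back

### The job

Using the winged thumbscrew on top of the small white specimen press, screw it down clockwise until it is fully seated on the mount, then back it off a quarter turn so the specimen is not crushed. Finish while still gripping the wing and holding it still there, so it cannot creep. Leave the bottle, the pot and the small steel sieve where they are.

Things in the scene. Friction and masses are not known exactly. Their poses are not given: they have to be found in the camera images.
- press: White cast press fixed to the bench: base 100 (x) x 116 (y) x 18 mm high; two posts carry a white bridge 34 mm wide (x), 116 mm long (y), its top 76 mm above the bench, with a red line at its +y end. A glass slide with an amber mount lies under the bridge. Origin: centre of the base's underside, on the screw's axis; x from front to back, y along the bridge, z up.
- screw (a joint): Angle of the thumbscrew about its vertical axis, rad: 0 = fully seated (hard stop), grows anticlockwise seen from above (backing off) up to 4.6; starts between 1.9 and 3.6. Clockwise tightens. The knob does not rise or sink as it turns (only the brass foot below the bridge does). Friction of 0.05 N m keeps it where it is left.
- screw_grip (a point): Point on the screw's axis at gripping height, 102 mm above the bench. The wing is an upright flat black bar 46 mm long, 10 mm thick, from 84 to 114 mm above the bench, on a 10 mm thick stem; grip it across the 10 mm. Axes turn with the wing: y along the bar to its red end, z up.
- screw_red (a point): Middle of the red end face of the wing, 23 mm from the screw's axis, 102 mm above the bench. With the screw seated the wing lies along the bridge, red end over the red line (press +y); a quarter turn back from there it lies square across the bridge, red end to the press's front (press -x).
- bottle: Brown reagent bottle with a blue cap, 84 mm diameter, 170 mm tall, loose; origin under its centre. Bystander.
- pot: Small white lidded sample pot, 44 mm diameter, 55 mm tall, loose; origin under its centre. Bystander.
- sieve: Small open steel sieve cup, 84 mm diameter at the rim, 35 mm tall, loose; origin under its centre. Bystander.
Things that resemble listed ones, but are neither listed nor needed, are in the scene too. Several things have the shape of the press; the one meant has the colours described above.

How it is judged:
On the way:
1. the thumbscrew is turned down until it is fully seated (value of joint screw below 0.06 rad), for 0.2 s.
At the end, for the whole second after the job is handed in: Having been seated, the screw stands a quarter turn back from its stop (1.57 rad, within 0.2), still (under 0.05 rad/s), the fingers gripping the wing (over 2 N, grasp point within 30 mm of its grip point); bottle, pot and sieve within 20 mm of where they began (value of joint screw between 1.371 and 1.771 rad and velocity of joint screw between -0.05 and 0.05 rad/s and contact force between the fingers and screw above 2 N and distance between the grasp point and screw_grip below 0.03 m and distance of each of bottle, pot, sieve from where it was at the start of the episode below 0.02 m); the arm keeps its last pose, push and grip.
It fails at once if the bottle is shifted by more than 20 mm (distance of bottle from where it was at the start of the episode above 0.02 m).
It fails at once if the pot is shifted by more than 20 mm (distance of pot from where it was at the start of the episode above 0.02 m).
It fails at once if the sieve is shifted by more than 20 mm (distance of sieve from where it was at the start of the episode above 0.02 m).
It fails at once if the bottle is tipped (angle between bottle's own z axis and vertical above 0.3 rad).
It also fails if it takes over 58 s, if anything falls off the work surface, if the arm or the gripper's body presses on something with over 40 N, if the wrist force passes 120 N, or if a joint passes its speed limit or range.

### The arm

A 6-joint arm with a two-finger parallel gripper is mounted at the origin on the work surface. World frame = base frame: x ahead of the robot, y to its left, z up, the work surface at z = 0. Lengths are in m, angles in rad, forces in N, time in s.
With the tool pointing down it reaches from about 0.375 to 0.9 m from the base axis. Payload 3.1 kg.
Tool frame: the origin (TCP) lies on the centre line of the jaws, within the pads' length; the fingertips stand ahead of it and the grasp point (between the pads) lies 3 mm ahead of it (robot.tip_reach is the z of the fingertips in the tool frame, in m); z points along the fingers, y is the line along which they close (so a half turn about z gives the same grasp; the last joint's range is limited). The gripper opens to 87 mm and grips with 3 to 60 N. Pads are 19 mm wide; open, the fingers measure 117 mm over their backs; the gripper's body (75 mm by 190 mm) begins 51 mm behind the grasp point.
Start: joints at [-1.433, 0.527, 1.433, -0, 1.181, -0.178], TCP at [0.195, -0.594, 0.245] pointing down, gripper open.
Joint ranges: [-3.08, 3.08], [-0.75, 2.2], [0.22, 2.44], [-1.43, 4.57], [0, 2.65], [-2.85, 2.85]. Speed limits (rad/s): [2.79, 2.79, 3.14, 3.14, 3.14, 3.14].

### API

Orientations are given as a unit quaternion [x, y, z, w].
In Python, from rig import sensors, eyes, ticket, robot gives the robot as it stands.
- The arm moves only by the tool drive_tool, never from a script. Its argument "deltas" is a list that holds one entry, the list of rows, each a list of 6 numbers: the shift along the tool's x, y, z in mm, then the turn, a rotation vector about the tool's x, y, z in rad. A call has 1 to 8 rows; each row shifts and turns the commanded pose from where the row before left it, along the tool's axes as they then stand; what a row does not reach is not made up. A row lasts 1/12 s, in which the tool goes at most 41.7 mm and 7.16 degrees, less where a joint would pass 70% of its speed; a pose out of reach is approached as far as the arm can. A call is refused whole if a number of a shift passes 41.7 or a number of a turn 0.125, either way. A call with a gripper value outside its range is refused whole. "gripper" is the opening in per cent of the stroke, from 0 (shut) to 100 (fully open), set as the call begins (left out, the last holds). The fingers move at their own pace and stop on an object; "squeeze" is the grip in N (left out, the last holds). Time passes only in rows, so rows that do not move let the fingers close. It gives the time, the measured TCP pose, the force, the opening and the grip force at its end, in the units of the state.
- sensors.get_obs(): the state, without advancing time (a new reading comes with each control period).
- eyes.camera(name): name is "scene" or "top" or "wrist"; returns a dict with "img" (480x640x3 uint8, red, green, blue), "fov_y" (degrees; the focal length in pixels is half the picture's height over the tangent of half this angle, whatever the lens; pixels are square), "cx", "cy" (the principal point, pixels), "xyz" and "attitude" of the camera in the world; the wrist camera has in their place "hand_eye" (4x4, takes a point from camera to tool coordinates, whose origin is the TCP and whose axes are the flange's). Camera axes: x right, y up, looking along -z (the intrinsics and any distortion apply to the point x, -y, -z); pixel columns grow to the right and rows downward; lengths in m; the calibration is good to about 2 mm. A picture is of the moment at which its call begins: read the wrist's pose just before it. There is no depth.
- ticket.hand_in(): hands the job in; it is judged then, once.
The state is a dict: "time": time; "q": joint angles; "joint_velocities": joint speeds; "joint_torque": joint torques, N m; "position": TCP position; "tool_rot": TCP orientation; "ft_force": force on the tool from outside, world axes, zero at the start; "moment": the same for the moment, N m; "grip_width": finger opening in m; "grip_force": force on a finger pad.
Only numpy, scipy, OpenCV 4.12 (cv2) and the standard library are available. Lean on these libraries where they do the work, as an engineer would, in place of code of your own. Each camera call takes 0.05 s, during which the arm holds its last target. There are 200 camera calls.

## Working session

There is one attempt and no reset: what is moved stays moved. The work goes in short steps, Python scripts to look and compute and a tool call to move; the robot and the scene stay as the last step left them, time stands still between calls to the robot, and variables do not carry over. Pictures are saved under pics/ and viewed, at most 10 in all, crops included, and the job is handed in when it is done.

Besides the shell and the picture viewer there is one more tool, called after "Emit:" as name(argument=value, ...), one argument or row to a line, values as JSON. drive_tool: Moves the arm, as the interface text tells. Its arguments: {"type":"object","properties":{"deltas":{"type":"array"},"gripper":{"type":"number"},"squeeze":{"type":"number"}},"required":["deltas"]}

```bash
mkdir -p pics; ls; python3 - <<'E'
from rig import sensors, eyes, robot
import cv2,numpy as np
for n in ("scene","top"):
    c=eyes.camera(n); cv2.imwrite(f"pics/{n}0.png",c["img"][:,:,::-1])
    print({k:v for k,v in c.items() if k!="img"})
print(sensors.get_obs(), robot.tip_reach)
E
```

```text
pics
{'fov_y': 53.40629607863572, 'cx': 326.65481666812093, 'cy': 240.29309334972947, 'xyz': array([1.35662794, 0.0310721 , 0.74899007]), 'attitude': array([0.31466313, 0.28732197, 0.60010238, 0.67698621])}
{'fov_y': 45.103133498414955, 'cx': 326.1178395544357, 'cy': 245.1033149926652, 'xyz': array([0.33979336, 0.13481949, 1.17566437]), 'attitude': array([-0.07299294,  0.0738284 ,  0.72210165, -0.6839522 ])}
{'time': 0.1, 'q': array([-1.43251266e+00,  5.28352755e-01,  1.43376590e+00, -3.27059043e-05,
        1.18139833e+00, -1.78496860e-01]), 'joint_velocities': array([-1.14491735e-03, -7.89012743e-05, -2.28075394e-03, -1.11341719e-04,
        3.30024933e-04, -1.76874495e-04]), 'joint_torque': array([-8.24945491e-04, -4.40985489e+01, -1.77150786e+01,  6.33960497e-02,
        5.33821760e-02, -3.60972274e-05]), 'position': array([ 0.19462875, -0.59327779,  0.24368464]), 'tool_rot': array([ 9.87481026e-01,  1.57734897e-01,  4.22486776e-06, -9.62274783e-04]), 'ft_force': array([-0.57883609,  0.06383007,  0.62250466]), 'moment': array([-0.01437798, -0.01363427, -0.01634716]), 'grip_force': 0.0, 'grip_width': 0.08676557051462021} 0.022
```

View pics/scene0.png

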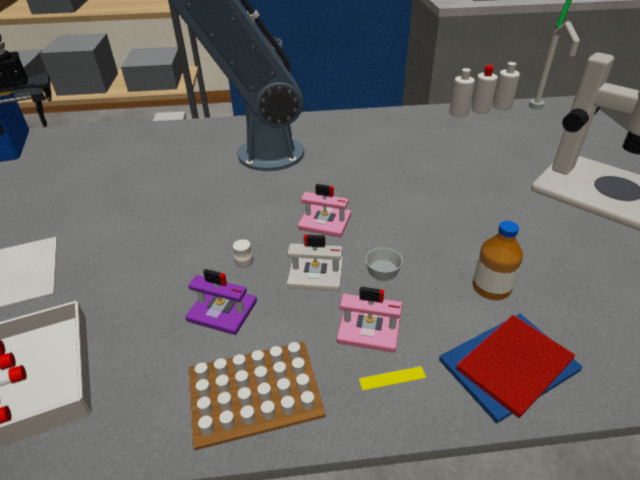

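View pics/top0.png

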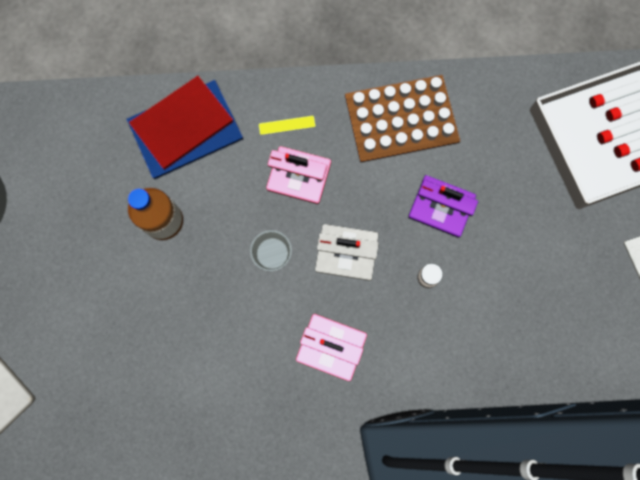

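The top view shows four press-shaped things: white at (347,250), pink at (300,175), pink at (332,347) and purple at (443,205). I choose the white one, which has its red line at (325,242). The bottle is at (155,213), the sieve at (271,251) and the pot at (431,275). Next I'll check it in a close crop and measure it.

```bash
cat > h.py <<'E'
import numpy as np,cv2
from scipy.spatial.transform import Rotation as R
def ray(c,u,v,obs=None):
    h=c["img"].shape[0]; f=h/2/np.tan(np.radians(c["fov_y"])/2)
    d=np.array([(u-c["cx"])/f,-(v-c["cy"])/f,-1.])
    if "xyz" in c: return np.array(c["xyz"]),R.from_quat(c["attitude"]).apply(d)
    T=np.array(c["hand_eye"]); Rt=R.from_quat(obs["tool_rot"])
    return np.array(obs["position"])+Rt.apply(T[:3,3]), Rt.apply(T[:3,:3]@d)
def onz(c,u,v,z,obs=None):
    o,d=ray(c,u,v,obs); return o+d*(z-o[2])/d[2]
def blobs(m,amin=5):
    n,l,s,ce=cv2.connectedComponentsWithStats(m.astype(np.uint8))
    return [(s[i,4],ce[i].round(1)) for i in range(1,n) if s[i,4]>=amin]
E
python3 - <<'E'
from h import *
from rig import eyes
c=eyes.camera("top"); print([k for k in c])
i=c["img"]; x0,y0=300,210; cr=i[y0:300,x0:400]
s=eyes.camera("scene")["img"][220:300,270:370]
cv2.imwrite("pics/crop.png",np.hstack([cv2.resize(cr,(400,360),interpolation=2),cv2.resize(s,(400,360),interpolation=2)])[:,:,::-1])
a=cr.astype(int); mx=a.max(2); mn=a.min(2)
bl=mx<60; rd=(a[...,0]>110)&(a[...,0]-a[...,1]>50)&(a[...,0]-a[...,2]>40)
wh=(mn>150)
for n,m in(("bl",bl),("rd",rd),("wh",wh)):
    for A,ce in blobs(m):
        u,v=ce+[x0,y0]; print(n,A,u,v,[onz(c,u,v,z)[:2].round(4) for z in (0.018,.076,.114)])
m=(wh|bl|rd).astype(np.uint8)
k=cv2.minAreaRect(np.argwhere(wh)[:,::-1].astype(np.float32)); p=cv2.boxPoints(k)+[x0,y0]
print(p,[onz(c,*q,.018)[:2].round(3) for q in p])
E
```

```text
['img', 'fov_y', 'cx', 'cy', 'xyz', 'attitude']
bl 60 346.0 243.2 [array([0.5858, 0.0859]), array([0.5734, 0.0884]), array([0.5654, 0.09  ])]
rd 14 325.0 241.5 [array([0.5917, 0.1287]), array([0.5791, 0.129 ]), array([0.5708, 0.1292])]
rd 26 357.8 242.9 [array([0.5851, 0.0618]), array([0.5728, 0.0654]), array([0.5647, 0.0678])]
wh 2530 346.6 251.9 [array([0.5676, 0.0858]), array([0.5561, 0.0883]), array([0.5487, 0.0899])]
[[312.98648453 270.41892242]
 [320.52702713 222.66216469]
 [379.99189758 232.05135345]
 [372.45135498 279.8081131 ]] [array([0.533, 0.156]), array([0.632, 0.136]), array([0.605, 0.015]), array([0.507, 0.037])]
```

View pics/crop.png

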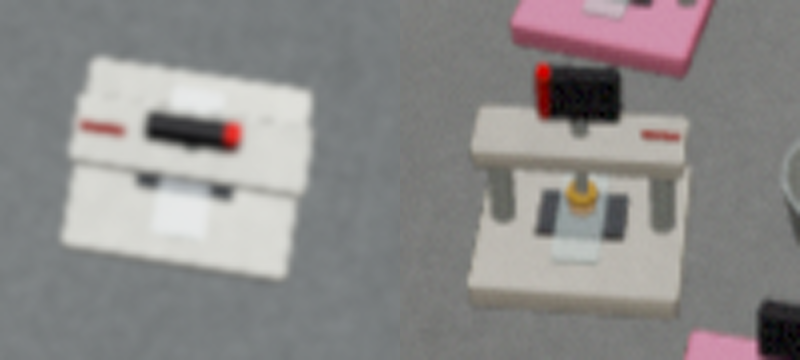

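The crop confirms the white press. The red line is at its left end, and the wing runs from (337,242) to its red tip at (360,243.5), so red points to -y and the screw is near 3.2 rad. If I grip at q6 ≈ -2.7, one clockwise sweep reaches the stop within joint 6's range. Now I'll plan the approach.

```bash
cat >> h.py <<'E'
def yaw(o): 
    x=R.from_quat(o["tool_rot"]).apply([1,0,0]); return np.arctan2(x[1],x[0])
def plan(o,target,dturn,n):
    "n rows from the measured pose to target, turning dturn about tool z in all (+ = clockwise from above)"
    y=yaw(o); d=(np.array(target)-o["position"])/n*1000
    for i in range(n):
        a=y-dturn*i/n; X=[np.cos(a),np.sin(a)]; Y=[np.sin(a),-np.cos(a)]
        print([float(round(v,1)) for v in (d[:2]@X,d[:2]@Y,-d[2])]+[0,0,round(dturn/n,3)],end="\n\n" if i%8==7 else ",")
E
python3 - <<'E'
from h import *
from rig import eyes,sensors
c=eyes.camera("top")
a=onz(c,336.75,241.75,.112);b=onz(c,360.5,243.5,.112); print(a,b,(a+b)/2,np.linalg.norm(a-b))
w=eyes.camera("wrist"); print(np.round(w["hand_eye"],3),w["fov_y"])
plan(sensors.get_obs(),[.53,.085,.25],-2.4,24)
E
```

```text
[0.56952743 0.1071144  0.112     ] [0.56371833 0.06269087 0.112     ] [0.56662288 0.08490264 0.112     ] 0.044801734829062106
[[-0.001  0.969  0.247  0.068]
 [ 1.     0.001 -0.    -0.001]
 [-0.     0.247 -0.969 -0.14 ]
 [ 0.     0.     0.     1.   ]] 59.58649992469217
[22.1, -22.5, -0.2, 0, 0, -0.1],[24.2, -20.2, -0.2, 0, 0, -0.1],[26.1, -17.7, -0.2, 0, 0, -0.1],[27.8, -15.0, -0.2, 0, 0, -0.1],[29.1, -12.1, -0.2, 0, 0, -0.1],[30.2, -9.2, -0.2, 0, 0, -0.1],[30.9, -6.1, -0.2, 0, 0, -0.1],[31.4, -3.0, -0.2, 0, 0, -0.1]

[31.5, 0.2, -0.2, 0, 0, -0.1],[31.4, 3.3, -0.2, 0, 0, -0.1],[30.9, 6.4, -0.2, 0, 0, -0.1],[30.1, 9.5, -0.2, 0, 0, -0.1],[29.0, 12.4, -0.2, 0, 0, -0.1],[27.6, 15.3, -0.2, 0, 0, -0.1],[25.9, 17.9, -0.2, 0, 0, -0.1],[24.0, 20.4, -0.2, 0, 0, -0.1]

[21.9, 22.7, -0.2, 0, 0, -0.1],[19.5, 24.8, -0.2, 0, 0, -0.1],[16.9, 26.6, -0.2, 0, 0, -0.1],[14.2, 28.2, -0.2, 0, 0, -0.1],[11.3, 29.5, -0.2, 0, 0, -0.1],[8.3, 30.4, -0.2, 0, 0, -0.1],[5.2, 31.1, -0.2, 0, 0, -0.1],[2.1, 31.5, -0.2, 0, 0, -0.1]
```

Emit:
drive_tool(
  deltas=[
    [[22.1,-22.5,0,0,0,-0.1],[24.2,-20.2,0,0,0,-0.1],[26.1,-17.7,0,0,0,-0.1],[27.8,-15,0,0,0,-0.1],[29.1,-12.1,0,0,0,-0.1],[30.2,-9.2,0,0,0,-0.1],[30.9,-6.1,0,0,0,-0.1],[31.4,-3,0,0,0,-0.1]],
  ],
  gripper=100,
)

```text
time: 0.97
position: [0.3069, -0.3663, 0.2447]
tool_rot: [0.847, 0.532, 0.0, 0.0]
ft_force: [-0.2, -0.9, 0.3]
grip_width: 0.0868
grip_force: 0.0
```

Emit:
drive_tool(
  deltas=[
    [[31.5,0.2,0,0,0,-0.1],[31.4,3.3,0,0,0,-0.1],[30.9,6.4,0,0,0,-0.1],[30.1,9.5,0,0,0,-0.1],[29,12.4,0,0,0,-0.1],[27.6,15.3,0,0,0,-0.1],[25.9,17.9,0,0,0,-0.1],[24,20.4,0,0,0,-0.1]],
  ],
)

```text
time: 1.63
position: [0.4188, -0.1401, 0.2448]
tool_rot: [0.573, 0.82, 0.0, 0.0]
ft_force: [-0.7, 0.1, -0.1]
grip_width: 0.0872
grip_force: 0.0
```

Emit:
drive_tool(
  deltas=[
    [[21.9,22.7,0,0,0,-0.1],[19.5,24.8,0,0,0,-0.1],[16.9,26.6,0,0,0,-0.1],[14.2,28.2,0,0,0,-0.1],[11.3,29.5,0,0,0,-0.1],[8.3,30.4,0,0,0,-0.1],[5.2,31.1,0,0,0,-0.1],[2.1,31.5,0,0,0,-0.1]],
  ],
)

```text
time: 2.3
position: [0.5305, 0.0864, 0.2447]
tool_rot: [0.208, 0.978, -0.0, 0.0]
ft_force: [-0.3, -1.1, 0.2]
grip_width: 0.0872
grip_force: 0.0
```

Emit:
drive_tool(
  deltas=[
    [[0,0,0,0,0,0],[0,0,0,0,0,0],[0,0,0,0,0,0]],
  ],
)

```text
time: 2.55
position: [0.5294, 0.0847, 0.2443]
tool_rot: [0.211, 0.978, -0.0, -0.0]
ft_force: [-0.0, -0.6, 0.1]
grip_width: 0.0869
grip_force: 0.0
```

```bash
python3 - <<'E'
from h import *
from rig import eyes,sensors
o=sensors.get_obs(); c=eyes.camera("wrist"); i=c["img"]; cv2.imwrite("pics/w1.png",i[:,:,::-1])
print(o["q"],o["position"],yaw(o),o["time"])
a=i.astype(int); bl=a.max(2)<60; rd=(a[...,0]>110)&(a[...,0]-a[...,1]>70)&(a[...,0]-a[...,2]>70)
for n,m in(("bl",bl),("rd",rd)):
    for A,ce in blobs(m,60): print(n,A,ce,[onz(c,*ce,z,o)[:2].round(4) for z in (.076,.114)])
E
```

```text
[-4.97101072e-02  4.09005705e-01  1.65495067e+00 -5.47843255e-04
  1.07870696e+00 -1.19527298e+00] [0.52941251 0.0846614  0.24429865] 2.716617950309942 2.55
bl 255 [274.4   1.7] [array([0.3777, 0.127 ]), array([0.389 , 0.1253])]
bl 765 [342.3 283. ] [array([0.5765, 0.0901]), array([0.5633, 0.0929])]
bl 59040 [295.  405.4] [array([0.6598, 0.0108]), array([0.6363, 0.0234])]
bl 595 [175.5 367. ] [array([ 0.5868, -0.0632]), array([ 0.5723, -0.0415])]
bl 575 [447.5 366.8] [array([0.6785, 0.1398]), array([0.6527, 0.1365])]
rd 156 [346.3   1.9] [array([0.3975, 0.1703]), array([0.4063, 0.1632])]
rd 143 [392.8 265.4] [array([0.5794, 0.131 ]), array([0.5658, 0.1288])]
rd 151 [312.6 298. ] [array([0.5783, 0.0639]), array([0.5648, 0.07  ])]
```

View pics/w1.png

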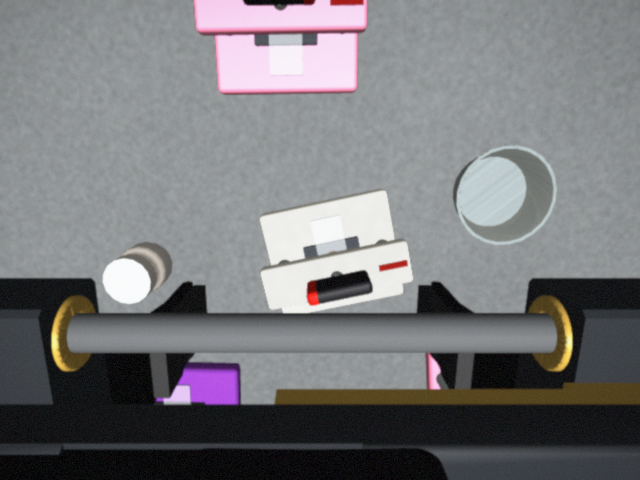

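The wrist view confirms the white press, with the wing at (340,287), its red end at (312,298) and the press's red line at (393,265). Next I'll centre over the wing, turn to near the joint 6 limit and go lower for one more look.

```bash
python3 - <<'E'
from h import *
from rig import sensors
plan(sensors.get_obs(),[.566,.087,.205],-1.56,13)
E
```

```text
[-2.5, 1.4, 3.0, 0, 0, -0.12],[-2.6, 1.1, 3.0, 0, 0, -0.12],[-2.7, 0.7, 3.0, 0, 0, -0.12],[-2.8, 0.4, 3.0, 0, 0, -0.12],[-2.8, 0.1, 3.0, 0, 0, -0.12],[-2.8, -0.3, 3.0, 0, 0, -0.12],[-2.8, -0.6, 3.0, 0, 0, -0.12],[-2.7, -0.9, 3.0, 0, 0, -0.12]

[-2.5, -1.2, 3.0, 0, 0, -0.12],[-2.4, -1.5, 3.0, 0, 0, -0.12],[-2.2, -1.8, 3.0, 0, 0, -0.12],[-1.9, -2.1, 3.0, 0, 0, -0.12],[-1.7, -2.3, 3.0, 0, 0, -0.12],
```

Emit:
drive_tool(
  deltas=[
    [[-2.5,1.4,3,0,0,-0.12],[-2.6,1.1,3,0,0,-0.12],[-2.7,0.7,3,0,0,-0.12],[-2.8,0.4,3,0,0,-0.12],[-2.8,0.1,3,0,0,-0.12],[-2.8,-0.3,3,0,0,-0.12],[-2.8,-0.6,3,0,0,-0.12],[-2.7,-0.9,3,0,0,-0.12]],
  ],
)

```text
time: 3.27
position: [0.5521, 0.0851, 0.2205]
tool_rot: [-0.266, 0.964, -0.0, -0.0]
ft_force: [-0.4, 0.0, -0.4]
grip_width: 0.0872
grip_force: 0.0
```

Emit:
drive_tool(
  deltas=[
    [[-2.5,-1.2,3,0,0,-0.12],[-2.4,-1.5,3,0,0,-0.12],[-2.2,-1.8,3,0,0,-0.12],[-1.9,-2.1,3,0,0,-0.12],[-1.7,-2.3,3,0,0,-0.12],[0,0,0,0,0,0],[0,0,0,0,0,0],[0,0,0,0,0,0]],
  ],
)

```text
time: 3.93
position: [0.5662, 0.087, 0.2057]
tool_rot: [-0.536, 0.844, 0.0, -0.0]
ft_force: [0.2, -0.4, -0.0]
grip_width: 0.0871
grip_force: 0.0
```

```bash
python3 - <<'E'
from h import *
from rig import eyes,sensors
o=sensors.get_obs(); c=eyes.camera("wrist"); i=c["img"]; cv2.imwrite("pics/w2.png",i[:,:,::-1])
print(o["q"],o["position"],yaw(o)%6.283,o["time"])
a=i.astype(int); bl=a.max(2)<60; rd=(a[...,0]>110)&(a[...,0]-a[...,1]>70)&(a[...,0]-a[...,2]>70)
for n,m in(("bl",bl),("rd",rd)):
    for A,ce in blobs(m,60): print(n,A,ce,[onz(c,*ce,z,o)[:2].round(4) for z in (.076,.114)])
m=(bl|rd)[:320]; n,l,s,ce=cv2.connectedComponentsWithStats(m.astype(np.uint8))
for k in range(1,n):
    if 800<s[k,4]<8000:
        b=cv2.boxPoints(cv2.minAreaRect(np.argwhere(l==k)[:,::-1].astype(np.float32))); print(ce[k],b.round(),[onz(c,*p,.114,o)[:2].round(4) for p in b],onz(c,*b.mean(0),.114,o))
E
```

```text
[-4.24640113e-02  5.05932296e-01  1.60525756e+00 -7.42099421e-05
  1.03077484e+00 -2.74430493e+00] [0.56624141 0.08702275 0.20571444] 4.2724901408232405 3.9333
bl 352 [9.  9.6] [array([ 0.6657, -0.1142]), array([ 0.6477, -0.0943])]
bl 334 [59.6 32.2] [array([ 0.6458, -0.0916]), array([ 0.6306, -0.0749])]
bl 80 [67.6 89.9] [array([ 0.6593, -0.0626]), array([ 0.6422, -0.05  ])]
bl 2002 [624.7 181.5] [array([0.3678, 0.1358]), array([0.3918, 0.1205])]
bl 488 [310.3 268.2] [array([0.5744, 0.1024]), array([0.5693, 0.0918])]
bl 59422 [295.  405.2] [array([0.6295, 0.1929]), array([0.6167, 0.1695])]
bl 613 [175.3 368. ] [array([0.6939, 0.1288]), array([0.672 , 0.1145])]
bl 581 [447.3 366.5] [array([0.5171, 0.2109]), array([0.52 , 0.185])]
rd 277 [29.7 78.4] [array([ 0.6763, -0.0779]), array([ 0.6569, -0.0631])]
rd 70 [636.7 222. ] [array([0.3676, 0.165 ]), array([0.3916, 0.1456])]
rd 251 [299.1 230.8] [array([0.5701, 0.076 ]), array([0.5656, 0.0691])]
rd 233 [596.2 248.4] [array([0.3965, 0.1711]), array([0.4164, 0.1508])]
rd 100 [321.  304.4] [array([0.5789, 0.1292]), array([0.5731, 0.1148])]
[624.67482517 181.45054945] [[606. 146.]
 [639. 146.]
 [639. 215.]
 [606. 215.]] [array([0.396 , 0.0975]), array([0.3799, 0.1051]), array([0.3894, 0.1422]), array([0.4061, 0.1343])] [0.39275427 0.11939949 0.114     ]
[308.21096544 261.33253874] [[288. 226.]
 [306. 221.]
 [331. 310.]
 [313. 315.]] [array([0.5697, 0.0638]), array([0.5596, 0.0655]), array([0.5694, 0.1207]), array([0.5802, 0.1191])] [0.56957702 0.09152237 0.114     ]
```

View pics/w2.png

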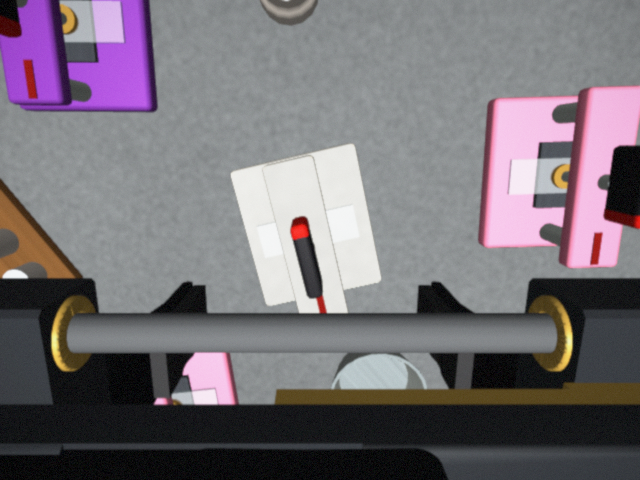

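The wing lies from (299,222) at its red end to (316,297), centred almost under the TCP at about (0.567, 0.087) and some 13-18° off the jaws. Descending about 98 mm puts the grasp point near z = 0.104; after that I close gently.

Emit:
drive_tool(
  deltas=[
    [[0,0,20,0,0,0],[0,0,20,0,0,0],[0,0,20,0,0,0],[0,0,20,0,0,0],[0,0,12,0,0,0],[0,0,6,0,0,0],[0,0,0,0,0,0],[0,0,0,0,0,0]],
  ],
)

```text
time: 4.65
position: [0.5668, 0.0878, 0.1079]
tool_rot: [-0.537, 0.843, -0.0, 0.0]
ft_force: [-0.1, -0.7, 0.3]
grip_width: 0.0868
grip_force: 0.0
```

Emit:
drive_tool(
  deltas=[
    [[0,0,0,0,0,0],[0,0,0,0,0,0],[0,0,0,0,0,0],[0,0,0,0,0,0],[0,0,0,0,0,0],[0,0,0,0,0,0],[0,0,0,0,0,0],[0,0,0,0,0,0]],
  ],
  gripper=0,
  squeeze=15,
)

```text
time: 5.32
position: [0.5666, 0.0879, 0.1076]
tool_rot: [-0.538, 0.843, 0.0, 0.0]
ft_force: [-0.0, -0.3, 0.3]
grip_width: 0.0417
grip_force: 0.0
```

Emit:
drive_tool(
  deltas=[
    [[0,0,0,0,0,0],[0,0,0,0,0,0],[0,0,0,0,0,0],[0,0,0,0,0,0],[0,0,0,0,0,0],[0,0,0,0,0,0]],
  ],
)

```text
time: 5.82
position: [0.5691, 0.0867, 0.1079]
tool_rot: [-0.538, 0.843, -0.002, 0.002]
ft_force: [3.3, -4.3, -1.8]
grip_width: 0.0096
grip_force: 15.0
```

```bash
python3 -c "
from rig import sensors; from h import *
o=sensors.get_obs(); print(o,yaw(o)%6.283)"
```

```text
{'time': 5.8167, 'q': array([-4.20351511e-02,  6.49518153e-01,  1.67419065e+00, -2.25760503e-03,
        8.12597948e-01, -2.74711684e+00]), 'joint_velocities': array([-7.96437972e-04,  1.44130204e-03,  6.36166354e-05,  2.64469828e-03,
       -3.99562470e-04, -6.91378733e-04]), 'joint_torque': array([ 2.35023402e+00, -4.35990751e+01, -9.61601704e+00,  6.48207664e-01,
        1.00636203e+00,  4.13503661e-02]), 'position': array([0.56907458, 0.08669784, 0.10792071]), 'tool_rot': array([-0.53787488,  0.84302014, -0.00218612,  0.00169739]), 'ft_force': array([ 3.27627045, -4.31503024, -1.77862767]), 'moment': array([-0.39934538, -0.58170503,  0.08658975]), 'grip_force': 14.999547715997323, 'grip_width': 0.009551783189674687} 4.2772421446902875
```

The grip is good: 9.6 mm wide at 15 N. The fixed screw pulled the tool about 2.7 mm along tool -y, so I'll re-centre and start the clockwise sweep.

Emit:
drive_tool(
  deltas=[
    [[0,-1.4,0,0,0,0],[0,-1.3,0,0,0,0],[0,0,0,0,0,0.1],[0,0,0,0,0,0.1],[0,0,0,0,0,0.1],[0,0,0,0,0,0.1],[0,0,0,0,0,0.1],[0,0,0,0,0,0.1]],
  ],
  squeeze=25,
)

```text
time: 6.48
position: [0.5688, 0.087, 0.1079]
tool_rot: [-0.262, 0.965, 0.0, -0.0]
ft_force: [-0.8, 0.2, 3.6]
grip_width: 0.0095
grip_force: 25.0
```

Emit:
drive_tool(
  deltas=[
    [[0,0,0,0,0,0.1],[0,0,0,0,0,0.1],[0,0,0,0,0,0.1],[0,0,0,0,0,0.1],[0,0,0,0,0,0.1],[0,0,0,0,0,0.1],[0,0,0,0,0,0],[0,0,0,0,0,0]],
  ],
)

```text
time: 7.15
position: [0.5686, 0.0876, 0.1079]
tool_rot: [0.031, 1.0, 0.001, -0.0]
ft_force: [-0.4, 2.1, 4.0]
grip_width: 0.01
grip_force: 25.0
```

```bash
python3 -c "
from rig import sensors; from h import *
o=sensors.get_obs(); print(o['position'],o['ft_force'],o['moment'],o['q'][5],yaw(o)%6.283,R.from_quat(o['tool_rot']).inv().apply(o['ft_force']),R.from_quat(o['tool_rot']).inv().apply(np.array([.5691,.0867,.1079])-o['position']))"
```

```text
[0.56859155 0.08758523 0.10786508] [-0.37772076  2.12557212  4.03373997] [ 0.58443197 -0.02344516 -0.03513668] -1.5512266992909658 3.078842184892461 [ 0.51371824  2.10285282 -4.03061925] [-5.62932794e-04 -8.51557765e-04 -3.64871679e-05]
```

Emit:
drive_tool(
  deltas=[
    [[0,0,0,0,0,0.1],[0,0,0,0,0,0.1],[0,0,0,0,0,0.1],[0,0,0,0,0,0.1],[0,0,0,0,0,0.1],[0,0,0,0,0,0.1],[0,0,0,0,0,0.1],[0,0,0,0,0,0.1]],
  ],
)

```text
time: 7.82
position: [0.569, 0.0883, 0.1079]
tool_rot: [0.42, 0.907, 0.001, -0.0]
ft_force: [-0.8, 6.2, 3.5]
grip_width: 0.0097
grip_force: 25.0
```

Emit:
drive_tool(
  deltas=[
    [[0,0,0,0,0,0.1],[0,0,0,0,0,0.1],[0,0,0,0,0,0.1],[0,0,0,0,0,0.1],[0,0,0,0,0,0.1],[0,0,0,0,0,0.1],[0,0,0,0,0,0],[0,0,0,0,0,0]],
  ],
)

```text
time: 8.48
position: [0.5695, 0.0885, 0.1079]
tool_rot: [0.668, 0.744, 0.002, -0.0]
ft_force: [-0.0, 5.9, 3.3]
grip_width: 0.0097
grip_force: 25.0
```

```bash
python3 -c "
from rig import sensors; from h import *
o=sensors.get_obs(); print(o['position'],o['ft_force'],o['moment'],o['joint_torque'][5],o['q'][5],yaw(o)%6.283)"
```

```text
[0.5695068  0.08849074 0.10788271] [-0.04109271  5.90959705  3.25369754] [ 1.00995066 -0.22557877 -0.0415371 ] -0.0032800541521282867 -0.15103194298768208 1.6779795632280188
```

Emit:
drive_tool(
  deltas=[
    [[0,0,0,0,0,0.06],[0,0,0,0,0,0.06],[0,0,0,0,0,0.06],[0,0,0,0,0,0.06],[0,0,0,0,0,0],[0,0,0,0,0,0]],
  ],
)

```text
time: 8.98
position: [0.5698, 0.0885, 0.1079]
tool_rot: [0.752, 0.659, 0.002, -0.0]
ft_force: [1.5, 6.0, 3.6]
grip_width: 0.01
grip_force: 25.0
```

```bash
cat > s.py <<'E'
from rig import sensors; from h import *
o=sensors.get_obs(); print(o['position'],o['ft_force'],o['moment'],o['joint_torque'][5],o['q'][5],yaw(o)%6.283,o['grip_width'])
E
python3 s.py
```

```text
[0.56976795 0.08847983 0.10790101] [1.50498723 6.04563072 3.57480396] [ 0.96974887 -0.28473627 -0.03308089] -0.023773679276928306 0.08887137904079134 1.4379817733264855 0.010045985690638371
```

Emit:
drive_tool(
  deltas=[
    [[0,0,0,0,0,0.05],[0,0,0,0,0,0.05],[0,0,0,0,0,0],[0,0,0,0,0,0]],
  ],
)

```text
time: 9.32
position: [0.5699, 0.0884, 0.1079]
tool_rot: [0.784, 0.621, 0.002, -0.0]
ft_force: [1.5, 6.9, 3.2]
grip_width: 0.0098
grip_force: 25.0
```

```bash
python3 s.py
```

```text
[0.56985056 0.08844486 0.10787996] [1.48942765 6.89610645 3.17796883] [ 1.01258712 -0.22357639  0.27028127] 0.2648148313164711 0.1878557298868306 1.3394355581239417 0.00983588863922338
```

The moment about z jumped to 0.27 N m at yaw 1.339, which looks like the stop. I'll press a little further to confirm.

Emit:
drive_tool(
  deltas=[
    [[0,0,0,0,0,0.03],[0,0,0,0,0,0.03],[0,0,0,0,0,0],[0,0,0,0,0,0],[0,0,0,0,0,0],[0,0,0,0,0,0]],
  ],
  squeeze=30,
)

```text
time: 9.82
position: [0.5699, 0.0885, 0.1079]
tool_rot: [0.802, 0.598, 0.002, -0.0]
ft_force: [1.6, 7.6, 1.9]
grip_width: 0.0103
grip_force: 30.0
```

```bash
python3 s.py; python3 - <<'E'
from h import *
from rig import eyes
c=eyes.camera("wrist"); t=eyes.camera("top")
cv2.imwrite("pics/s1.png",np.hstack([c["img"][100:400,120:520],cv2.resize(t["img"][210:300,300:400],(400,300))])[:,:,::-1])
E
```

```text
[0.5698886  0.08845869 0.10789549] [1.56388136 7.59157212 1.91848238] [ 1.11889564 -0.28387413  0.68862078] 0.6413556821644306 0.24652863270435102 1.2815403960824698 0.010346557932105638
```

View pics/s1.png

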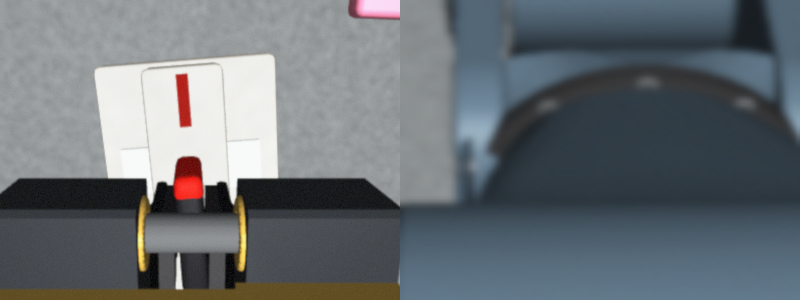

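The red end lines up with the red line and the moment is 0.69 N m, so the screw is seated, with the stop at a yaw of about 1.37. Backing off to a yaw of about 2.94 takes -1.66 rad from here.

Emit:
drive_tool(
  deltas=[
    [[0,0,0,0,0,-0.1],[0,0,0,0,0,-0.1],[0,0,0,0,0,-0.1],[0,0,0,0,0,-0.1],[0,0,0,0,0,-0.1],[0,0,0,0,0,-0.1],[0,0,0,0,0,-0.1],[0,0,0,0,0,-0.1]],
  ],
)

```text
time: 10.58
position: [0.5691, 0.0884, 0.1079]
tool_rot: [0.505, 0.863, 0.001, -0.0]
ft_force: [0.6, 6.4, 4.1]
grip_width: 0.0097
grip_force: 30.0
```

Emit:
drive_tool(
  deltas=[
    [[0,0,0,0,0,-0.1],[0,0,0,0,0,-0.1],[0,0,0,0,0,-0.1],[0,0,0,0,0,-0.1],[0,0,0,0,0,-0.1],[0,0,0,0,0,-0.1],[0,0,0,0,0,-0.1],[0,0,0,0,0,-0.1]],
  ],
)

```text
time: 11.25
position: [0.5686, 0.0878, 0.1079]
tool_rot: [0.129, 0.992, 0.001, -0.0]
ft_force: [-1.3, 3.9, 5.2]
grip_width: 0.01
grip_force: 30.0
```

Emit:
drive_tool(
  deltas=[
    [[0,0,0,0,0,-0.06],[0,0,0,0,0,0],[0,0,0,0,0,0],[0,0,0,0,0,0],[0,0,0,0,0,0],[0,0,0,0,0,0]],
  ],
)

```text
time: 11.75
position: [0.5687, 0.0877, 0.1079]
tool_rot: [0.102, 0.995, 0.001, -0.0]
ft_force: [-0.4, 5.2, 6.1]
grip_width: 0.0095
grip_force: 30.0
```

```bash
python3 s.py; python3 - <<'E'
from h import *
from rig import eyes
c=eyes.camera("wrist")
cv2.imwrite("pics/s2.png",cv2.resize(c["img"][100:400,120:520],(800,600))[:,:,::-1])
E
```

```text
[0.56866429 0.0877061  0.10788273] [-0.44290569  5.21818448  6.11068392] [0.840499   0.03848984 0.03049204] 0.05389243131503463 -1.4088934199868715 2.936517839088079 0.009471942431842554
```

View pics/s2.png

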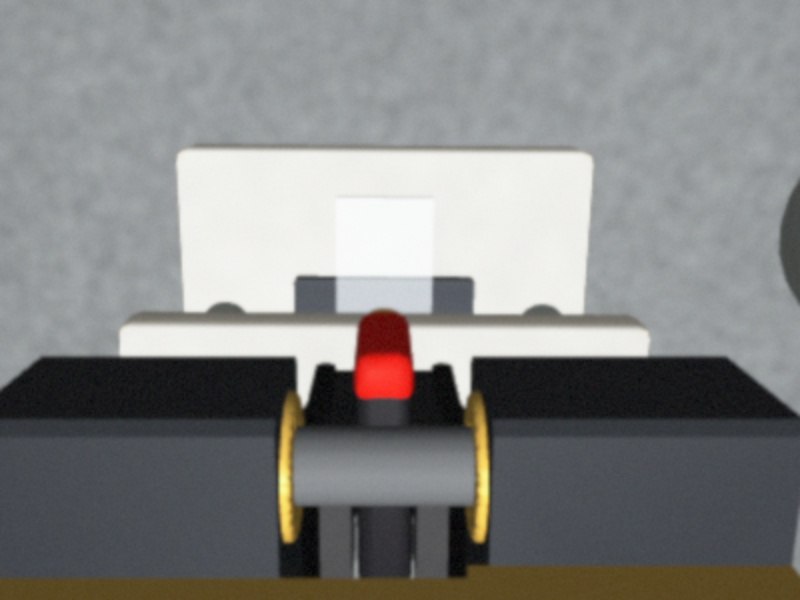

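The wing is square across the bridge, with its red end at (385,350) in this crop pointing to the press's front (-x). It is held at 30 N and still. Handing in.

```bash
python3 -c "
from rig import ticket; print(ticket.hand_in())"
```

```text
the job is handed in; nothing more can be done
None
```

I screwed the white press's thumbscrew down to its stop and backed it off a quarter turn. I handed the job in at about 12 s with the wing still gripped at 30 N and the bottle, pot and sieve never touched; the hand-in gave no verdict.

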